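Run the telescoping labware stop out to the next hole

TASK

The telescoping labware stop on the machine deck has to be set one step longer: press its sprung thumb button in gently, slide the inner tube outwards, and let the button pop up fully into the next hole. Never press or shove the button with more than about 14 N, leave the labware around it where it is, and let go when done.

Things in the scene. Friction and masses are not known exactly. Their poses are not given: they have to be found in the camera images.
- rail: Fixed outer tube of the stop: square aluminium tube 44 mm wide on two feet screwed to the deck, top face 46 mm above it. Origin on the deck below the first hole. x runs along the tube, outwards to the end where the inner tube and its upright paddle come out; z is up. It spans x = -90 to +150 mm; a black collar 52 mm high ends it (x = 136 to 150 mm).
- first_hole (a point): Top of the first hole, where the button starts; x as the rail's. The top wall has a slot with two wider holes: this one and the next, somewhere 56 to 94 mm further out (in a dark steel index strip that is set differently on each unit and is not measured). A hole leaves the button 1.5 mm play each way along the tube, and stops the tube once the button is up in it.
- tube (a joint): How far the inner tube, carrying button and paddle, has slid outwards along the rail's x (m): 0 at the start; in the next hole, that hole's distance from the first; end of travel 108 mm. It slides stiffly (1.5 N, some 3 N with the button rubbing) and stays where left. Paddle on its end: 85 mm wide, its face 219 mm from the button's centre, top 72 mm above the deck.
- button (a joint): How far the button is pressed down (m): 0 fully up (popped into a hole), 8 mm at its hard end stop. Less than 5 mm down in a hole it locks the tube. Between holes the wall holds it about 5 mm down by itself; over a hole, if not held down, it springs up. Spring: 3.5 N to start moving, 5.5 N at 5 mm, 6.7 N at 8 mm.
- pad (a point): Centre of the top face of the button's grey thumb pad, 60 mm above the deck when up; it moves with tube and button. The flat between two upright lips is 44 mm long along the rail and 30 mm wide; the lips, one at each end, stand 10 mm above the flat and are 4 mm thick, so a fingertip on or just above the flat can push the tube along by a lip.
- microplate: Bystander: low white plate with round wells, 127 x 85 x 18 mm, loose. Origin at the centre of its underside.
- tiprack: Bystander: grey rack of black pipette tips, 122 x 82 x 62 mm, loose. Origin at the centre of its underside.
- trough: Bystander: open white trough, 85 x 60 x 40 mm, loose. Origin at the centre of its underside.

How it is judged:
By the outcome, as a careful person would: the job done as asked, in the order asked, and still so for the second after the job is handed in, with the robot touching nothing.
It also fails if it takes over 38 s, if anything falls off the work surface, if the arm or the gripper's body presses on something with over 40 N, if the wrist force passes 120 N, or if a joint passes its speed limit or range.

ROBOT

A 6-joint arm with a two-finger parallel gripper is mounted at the origin on the work surface. World frame = base frame: x ahead of the robot, y to its left, z up, the work surface at z = 0. Lengths are in mm, angles in rad, forces in N, time in s.
With the tool pointing down it reaches from about 275 to 825 mm from the base axis. Payload 4.9 kg.
Tool frame: the origin (TCP) lies between the finger pads; the fingertips stand 8 mm ahead of it and the grasp point (between the pads) lies 11 mm behind it; x points along the fingers, y is the direction in which the jaws open and shut, and the axes are right-handed (so a half turn about x gives the same grasp; the last joint's range is limited). The gripper opens to 85 mm and grips with 20 to 120 N. Pads are 22 mm wide; open, the fingers measure 114 mm over their backs; the gripper's body (76 mm by 85 mm) begins 54 mm behind the grasp point. The pads swing forward as they close: fully open they stand 13 mm farther back than shut.
Start: joints at [-1.378, 0.326, -0.193, 1.052, 0, 1.437], TCP at [176.57, -520.905, 239.281] pointing down, gripper open.
Joint ranges: [-2.65, 2.65], [-0.97, 1.79], [-1.3, 1.35], [-1.93, 2.1], [-1.47, 1.37], [-3.14, 3.14]. Speed limits (rad/s): [2.57, 2.57, 3.14, 3.14, 3.14, 3.14].

INTERFACE

Orientations are given as a rotation vector (axis times angle).
In Python, from plant import env, camera gives the robot as it stands.
- The arm moves only by the shell command python3 -m inch 'ROWS' [FORCE]. ROWS is JSON, a list of rows, each an object of numbers: "x", "y", "z": the shift along the tool's x, y, z in mm; "ax", "ay", "az": the turn, a rotation vector about the tool's x, y, z in rad; "grip": the opening, from 0 (shut) to 1 (fully open). In form: [{"x": .., "y": .., "z": .., "ax": .., "ay": .., "az": .., "grip": ..}, ...]. A call has 1 to 5 rows; each row is the pose to reach, as a shift and turn from the pose commanded when the call began, along the tool's axes at that moment; what a row does not reach only later rows make up. A row lasts 1/12 s, in which the tool goes at most 41.7 mm and 7.16 degrees, less where a joint would pass 70% of its speed; a pose out of reach is approached as far as the arm can. A call with a gripper value outside its range is refused whole. The fingers move at their own pace and stop on an object; FORCE is the grip in N (left out, the last holds). Time passes only in rows, so rows that repeat a pose let the fingers close. It gives the time, the measured TCP pose, the force and the opening at its end, in the units of the state.
- env.read_state(): the state, without advancing time (a new reading comes with each control period).
- camera(name): name is "scene" or "top" or "wrist"; returns a dict with "image" (400x640x3 uint8, red, green, blue), "fovy" (degrees; the focal length in pixels is half the picture's height over the tangent of half this angle, whatever the lens; pixels are square), "cx", "cy" (the principal point, pixels), "origin" and "rotation" of the camera in the world; the wrist camera has in their place "T_tool_cam" (4x4, takes a point from camera to tool coordinates, whose origin is the TCP and whose axes are the tool frame's). Camera axes: x right, y up, looking along -z (the intrinsics and any distortion apply to the point x, -y, -z); pixel columns grow to the right and rows downward; lengths in mm; the calibration is good to about 2 mm. A picture is of the moment at which its call begins: read the wrist's pose just before it. There is no depth.
- env.job_done(): hands the job in, once; it reports no verdict.
The state is a dict: "t": time; "joints": joint angles; "joint_velocities": joint speeds; "tau": joint torques, N m; "tcp_pos": TCP position; "eef_rot": TCP orientation; "wrist_force": force on the tool from outside, world axes, zero at the start; "wrist_torque": the same for the moment, N m; "grip_width": finger opening in mm.
Only numpy, scipy, OpenCV 4.12 (cv2) and the standard library are available. Lean on these libraries where they do the work, as an engineer would, in place of code of your own. Each camera call takes 0.05 s, during which the arm holds its last target.

## Working session

There is one attempt and no reset: what is moved stays moved. The work goes in short steps, Python scripts to look and compute and a shell command to move; the robot and the scene stay as the last step left them, time stands still between calls to the robot, and variables do not carry over. Pictures are saved under pics/ and viewed, and the job is handed in when it is done.

```bash
ls; mkdir -p pics; cat > h.py <<'E'
import numpy as np, cv2
from plant import env, camera
def snap(n,f):
    s=env.read_state(); c=camera(n); cv2.imwrite('pics/'+f,c['image'][:,:,::-1]); np.save('pics/'+f+'.npy',{'c':c,'s':s},allow_pickle=True); return c,s
E
python3 - <<'E'
from h import *
for n in ['scene','top','wrist']:
    c,s=snap(n,n+'0.png')
    print(n,{k:v for k,v in c.items() if k!='image'})
print(s)
E
```

```text
pics
scene {'fovy': 56.62558173721047, 'cx': 322.13951468374205, 'cy': 195.0392246107254, 'origin': array([ 813.13874813, -416.48844683,  636.90523017]), 'rotation': array([0.56867176, 0.17673404, 0.57193533])}
top {'fovy': 47.828442332150175, 'cx': 327.3673873818411, 'cy': 203.48870929639253, 'origin': array([498.23637916, -87.06523208, 726.10141757]), 'rotation': array([ 0.10087857, -0.15273783, -1.55322162])}
wrist {'fovy': 71.70400612283238, 'cx': 319.97138302419677, 'cy': 201.82532851735604, 'T_tool_cam': array([[-3.14593306e-04,  2.61190806e-01, -9.65287141e-01,
        -1.35860045e+02],
       [ 9.99999950e-01,  5.23373772e-05, -3.11744802e-04,
        -2.40589355e-01],
       [-3.09042790e-05, -9.65287190e-01, -2.61190810e-01,
        -6.58693521e+01],
       [ 0.00000000e+00,  0.00000000e+00,  0.00000000e+00,
         1.00000000e+00]])}
{'t': 0.1, 'joints': array([-1.37822222e+00,  3.26854835e-01, -1.93466153e-01,  1.05201674e+00,
       -2.58543981e-05,  1.43659314e+00]), 'joint_velocities': array([-0.00018534, -0.00301387,  0.00247198,  0.00047629, -0.00187917,
       -0.00182512]), 'tau': array([ 6.08192586e-04, -4.44240367e+01,  2.63038391e+01,  7.89952377e-03,
       -1.21526764e-04,  7.80373568e-06]), 'tcp_pos': array([ 176.4501062 , -520.39342197,  238.59499747]), 'eef_rot': array([ 2.04513934,  0.33876631, -2.04528614]), 'wrist_force': array([ 0.25382663, -0.65359802, -0.14253962]), 'wrist_torque': array([-0.00032468, -0.00570513, -0.02346559]), 'grip_width': 85.24397130556406}
```

View pics/scene0.png

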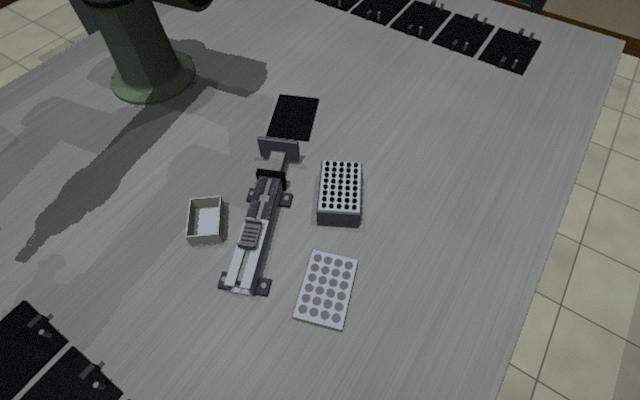

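View pics/top0.png

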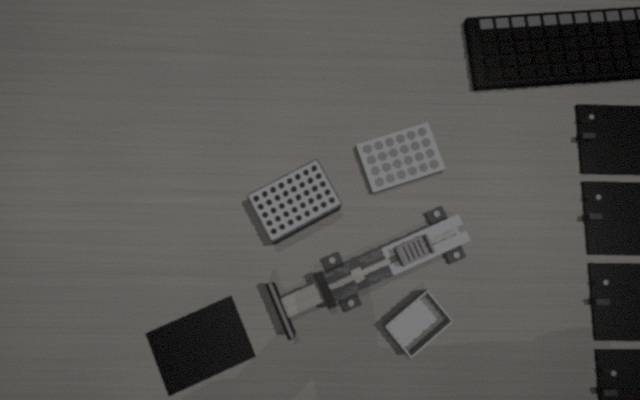

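View pics/wrist0.png

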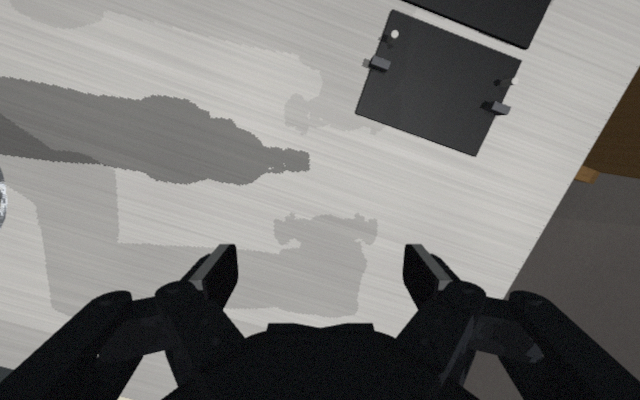

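The scene view shows the pad at about (250,235). The top view shows the pad at (412,250), the collar at (327,288) and the paddle at (282,310). I'll zoom in on both.

```bash
python3 - <<'E'
import cv2,numpy as np
a=cv2.imread('pics/top0.png')[195:345,250:480]; a=cv2.convertScaleAbs(a,alpha=1.8)
cv2.imwrite('pics/top0z.png',cv2.resize(a,None,fx=3.4,fy=3.4,interpolation=2))
a=cv2.imread('pics/scene0.png')[130:300,180:370]
cv2.imwrite('pics/scene0z.png',cv2.resize(a,None,fx=3.5,fy=3.5,interpolation=2))
E
```

```text
(no output)
```

View pics/top0z.png

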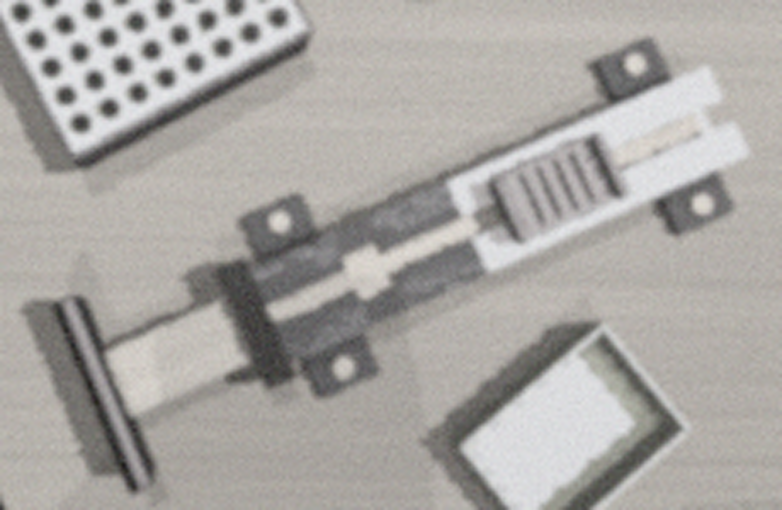

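View pics/scene0z.png

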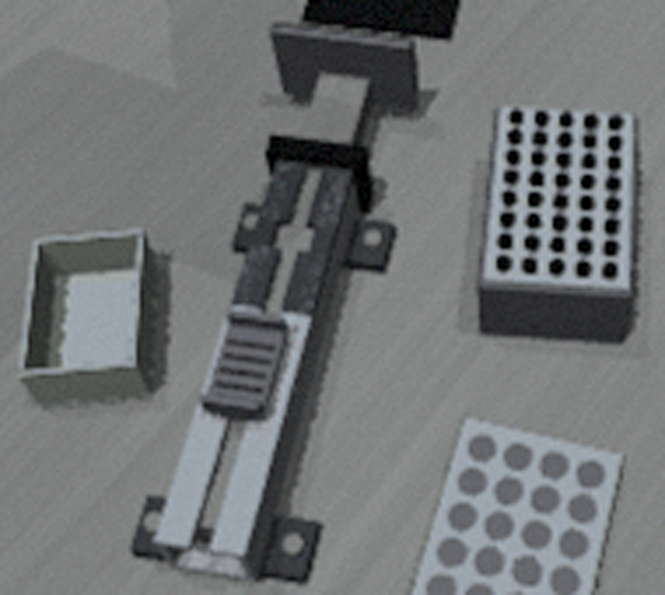

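```bash
cat >> h.py <<'E'
from scipy.spatial.transform import Rotation as R
def ray(c,uv,s=None):
    f=200/np.tan(np.radians(c['fovy'])/2); uv=np.asarray(uv,float)
    d=np.array([(uv[0]-c['cx'])/f,-(uv[1]-c['cy'])/f,-1])
    if 'origin' in c: o=c['origin'];M=R.from_rotvec(c['rotation']).as_matrix()
    else:
        T=c['T_tool_cam'];Rt=R.from_rotvec(s['eef_rot']).as_matrix();o=s['tcp_pos']+Rt@T[:3,3];M=Rt@T[:3,:3]
    return o,M@d
def onz(c,uv,z,s=None):
    o,d=ray(c,uv,s); return o+d*(z-o[2])/d[2]
def tri(a,b):
    (o1,d1),(o2,d2)=a,b
    d1=d1/np.linalg.norm(d1);d2=d2/np.linalg.norm(d2)
    t=np.linalg.lstsq(np.c_[d1,-d2],o2-o1,rcond=None)[0]
    p,q=o1+t[0]*d1,o2+t[1]*d2
    return (p+q)/2,np.linalg.norm(p-q)
def load(f): 
    d=np.load('pics/'+f+'.npy',allow_pickle=True).item(); return d['c'],d['s']
E
cat > m.py <<'E'
from h import *
np.set_printoptions(precision=1,suppress=True)
ct,_=load('top0.png');cs,s=load('scene0.png')
T=lambda U,V:((U+.5)/3.4-.5+250,(V+.5)/3.4-.5+195)
S=lambda U,V:((U+.5)/3.5-.5+180,(V+.5)/3.5-.5+130)
tp={'padc':[T(489,180),T(596,135),T(622,195),T(517,243)],'hole':[T(368,271)],'coll':[T(220,268),T(265,385)],'padl':[T(65,298),T(143,487)],'end':[T(712,68),T(748,155)],'slotend':[T(703,122)],'strip':[T(452,182),T(490,272)]}
zz=dict(padc=70,hole=46,coll=52,padl=72,end=46,slotend=46,strip=46)
for k,v in tp.items():
    P=np.array([onz(ct,u,zz[k]) for u in v]); print('top',k,P[:,:2].tolist() if 0 else P[:,:2].round(1).tolist(),'mean',P.mean(0))
sp={'padc':[S(230,318),S(289,322),S(255,420),S(203,410)],'hole':[S(294,236)],'padl':[S(273,27),S(417,42)],'end':[S(157,545),S(248,555)],'coll':[S(266,140),S(372,152)],'strip':[S(231,304),S(309,312)]}
for k,v in sp.items():
    P=np.array([onz(cs,u,zz[k]) for u in v]); print('scn',k,P[:,:2].round(1).tolist(),'mean',P.mean(0))
    tm=np.mean(tp[k],0);sm=np.mean(v,0); print('   tri',*tri(ray(ct,tm),ray(cs,sm)))
print(R.from_rotvec(s['eef_rot']).as_matrix())
E
python3 m.py
```

```text
top padc [[541.9, -205.4], [561.9, -252.2], [536.2, -262.8], [515.3, -217.1]] mean [ 538.8 -234.4   70. ]
top hole [[502.9, -155.8]] mean [ 502.9 -155.8   46. ]
top coll [[503.5, -90.7], [454.0, -110.8]] mean [ 478.7 -100.8   52. ]
top padl [[490.2, -26.0], [413.9, -60.4]] mean [452.1 -43.2  72. ]
top end [[595.4, -311.8], [556.2, -326.7]] mean [ 575.8 -319.3   46. ]
top slotend [[570.8, -306.8]] mean [ 570.8 -306.8   46. ]
top strip [[542.4, -193.2], [503.1, -209.7]] mean [ 522.8 -201.5   46. ]
scn padc [[519.1, -223.6], [545.2, -209.0], [565.6, -260.0], [541.4, -269.8]] mean [ 542.8 -240.6   70. ]
   tri [ 538.8 -237.3   59.6] 1.7902848468693886
scn hole [[502.3, -156.8]] mean [ 502.3 -156.8   46. ]
   tri [ 502.5 -156.2   45.7] 1.1647127577972665
scn padl [[414.0, -60.9], [490.7, -23.8]] mean [452.3 -42.4  72. ]
   tri [452.2 -42.9  72.2] 1.2844497069581975
scn end [[558.1, -328.7], [596.8, -308.6]] mean [ 577.5 -318.7   46. ]
   tri [ 576.4 -319.    44.9] 1.6926957408965457
scn coll [[451.2, -117.3], [506.4, -90.7]] mean [ 478.8 -104.    52. ]
   tri [ 477.8 -101.6   48.9] 1.9807610791792636
scn strip [[501.6, -208.7], [538.8, -189.7]] mean [ 520.2 -199.2   46. ]
   tri [ 522.5 -200.8   50.4] 0.10251096700114887
[[-0.   0.3 -0.9]
 [ 0.  -0.9 -0.3]
 [-1.  -0.  -0. ]]
```

Both views agree. The rail axis points along about (-0.41, 0.91), the pad centre is near (539, -237), and the next hole is about 88.7 mm out, which lies within 56–94. Next I compute the approach.

```bash
cat >> h.py <<'E'
A=np.array([-0.4106,0.9118,0]); A/=np.linalg.norm(A); P0=np.array([539.2,-236.9,60.])
N=np.array([-A[1],A[0],0])
E
cat > go.py <<'E'
from h import *
import sys
np.set_printoptions(precision=3,suppress=True)
s=env.read_state();M=R.from_rotvec(s['eef_rot']).as_matrix()
tip=s['tcp_pos']+8*M[:,0]
print('t',s['t'],'tcp',s['tcp_pos'],'tip along %.2f across %.2f z %.2f'%((tip-P0)@A,(tip-P0)@N,tip[2]),'F',s['wrist_force'],'Falong %.2f'%(s['wrist_force']@A),'grip',s['grip_width'])
X=np.array([0,0,-1.]);Y=-A;Tg=np.c_[X,Y,np.cross(X,Y)]
print('turn',R.from_matrix(M.T@Tg).as_rotvec())
if len(sys.argv)>1:
    a,c,z=map(float,sys.argv[1:4]); g=P0+a*A+c*N; g[2]=z
    print('shift',M.T@(g-tip))
E
python3 go.py 0 0 140
```

```text
t 0.15 tcp [ 176.457 -520.47   238.685] tip along -109.61 across 447.19 z 230.68 F [0.197 0.197 0.445] Falong 0.10 grip 85.11161473786623
turn [-0.096 -0.     0.001]
shift [  90.957 -152.011 -434.55 ]
```

```bash
python3 -m inch '[{"y":-14,"z":-38,"ax":-0.05,"grip":0},{"y":-28,"z":-76,"ax":-0.096,"grip":0},{"y":-42,"z":-114,"ax":-0.096,"grip":0},{"y":-56,"z":-152,"ax":-0.096,"grip":0},{"y":-70,"z":-190,"ax":-0.096,"grip":0}]' 20; python3 go.py 0 0 140
```

```text
t 0.15 tcp [ 176.457 -520.47   238.685] tip along -109.61 across 447.19 z 230.68 F [0.197 0.197 0.445] Falong 0.10 grip 85.11161473786623
turn [-0.096 -0.     0.001]
shift [  90.957 -152.011 -434.55 ]schema error: expected keys x, y, z, ax, ay, az, grip
```

All keys are required in each row.

```bash
python3 -m inch '[{"x":0,"y":-14,"z":-38,"ax":-0.05,"ay":0,"az":0,"grip":0},{"x":0,"y":-28,"z":-76,"ax":-0.096,"ay":0,"az":0,"grip":0},{"x":0,"y":-42,"z":-114,"ax":-0.096,"ay":0,"az":0,"grip":0},{"x":0,"y":-56,"z":-152,"ax":-0.096,"ay":0,"az":0,"grip":0},{"x":0,"y":-70,"z":-190,"ax":-0.096,"ay":0,"az":0,"grip":0}]' 20; python3 go.py 0 0 140
```

```text
t: 0.57
tcp_pos: [335.0, -392.2, 239.1]
eef_rot: [1.989, 0.426, -1.989]
wrist_force: [0.3, -0.5, 0.4]
grip_width: 26.1
t 0.5667 tcp [ 334.992 -392.157  239.077] tip along -57.71 across 249.95 z 231.08 F [ 0.328 -0.499  0.448] Falong -0.59 grip 26.051487424179168
turn [-0.001  0.     0.   ]
shift [  91.099  -57.944 -249.887]
```

```bash
python3 -m inch '[{"x":6,"y":-9,"z":-38,"ax":0,"ay":0,"az":0,"grip":0},{"x":14,"y":-18,"z":-76,"ax":0,"ay":0,"az":0,"grip":0},{"x":22,"y":-27,"z":-114,"ax":0,"ay":0,"az":0,"grip":0},{"x":30,"y":-36,"z":-152,"ax":0,"ay":0,"az":0,"grip":0},{"x":40,"y":-45,"z":-190,"ax":0,"ay":0,"az":0,"grip":0}]' 20; python3 go.py 0 0 140
```

```text
t: 0.98
tcp_pos: [490.2, -273.2, 199.1]
eef_rot: [1.988, 0.426, -1.988]
wrist_force: [0.2, -0.6, 0.4]
grip_width: 0.2
t 0.9833 tcp [ 490.243 -273.19   199.105] tip along -12.99 across 59.54 z 191.10 F [ 0.23  -0.637  0.402] Falong -0.68 grip 0.2091564416894025
turn [-0. -0. -0.]
shift [ 51.108 -13.03  -59.528]
```

```bash
python3 -m inch '[{"x":12,"y":-4,"z":-20,"ax":0,"ay":0,"az":0,"grip":0},{"x":24,"y":-8,"z":-40,"ax":0,"ay":0,"az":0,"grip":0},{"x":38,"y":-12,"z":-58,"ax":0,"ay":0,"az":0,"grip":0},{"x":45,"y":-13,"z":-60,"ax":0,"ay":0,"az":0,"grip":0},{"x":45,"y":-13,"z":-60,"ax":0,"ay":0,"az":0,"grip":0}]' 20; python3 - <<'E'
from h import *
c,s=snap('wrist','w1.png'); snap('scene','s1.png'); snap('top','t1.png')
E
python3 go.py 0 0 80
```

```text
t: 1.4
tcp_pos: [537.4, -236.6, 152.0]
eef_rot: [1.985, 0.431, -1.991]
wrist_force: [-1.0, 0.5, -0.4]
grip_width: 0.1
t 1.55 tcp [ 537.681 -238.872  154.735] tip along -1.18 across 2.20 z 146.74 F [-0.662  0.002 -0.319] Falong 0.27 grip -0.19033673662936537
turn [-0.001  0.    -0.   ]
shift [66.734 -1.198 -2.214]
```

View pics/w1.png

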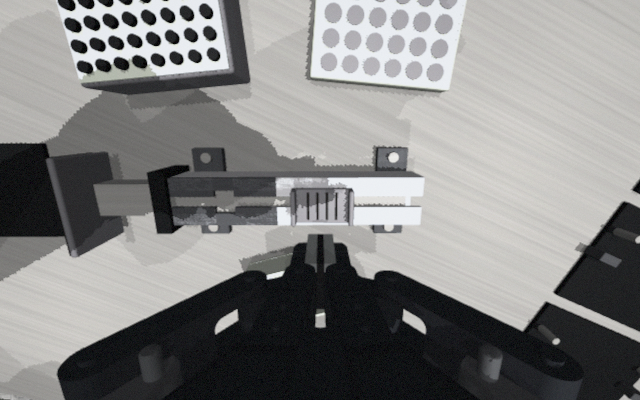

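View pics/s1.png

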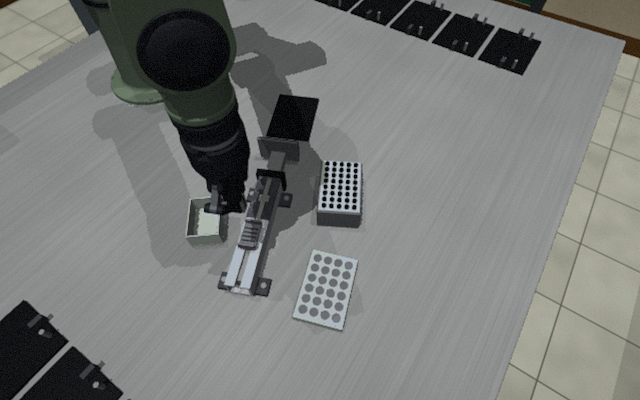

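The wrist view shows the rail horizontal, so the tool is aligned. The pad spans columns 292–354, rows 188–224, with the next hole near (224,198). I'll zoom in for a refined measurement.

```bash
python3 - <<'E'
import cv2
a=cv2.imread('pics/w1.png')[155:255,180:380]; a=cv2.convertScaleAbs(a,alpha=1.3)
cv2.imwrite('pics/w1z.png',cv2.resize(a,None,fx=4,fy=4,interpolation=2))
E
```

```text
(no output)
```

View pics/w1z.png

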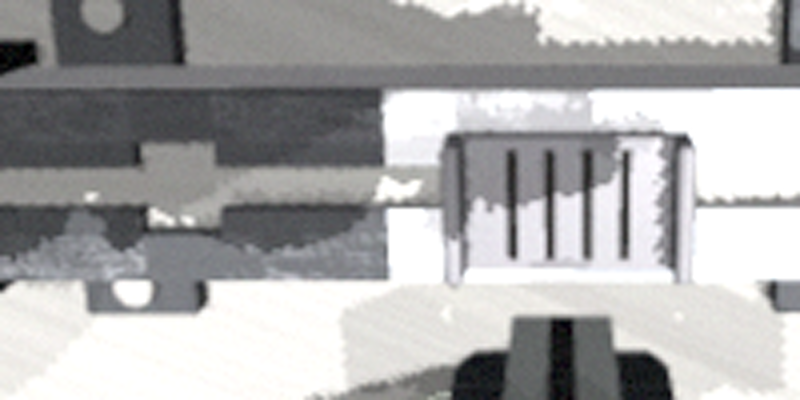

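```bash
python3 - <<'E'
from h import *
c,s=load('w1.png')
W=lambda U,V:((U+.5)/4-.5+180,(V+.5)/4-.5+155)
def rel(p): return np.round([(p-P0)@A,(p-P0)@N,p[2]],1)
for n,uv,z in [('lipL',(443,209),70),('lipR',(693,209),70),('padfar',(568,133),70),('padnear',(568,284),70),('hole',(179,185),46),('holeL',(140,185),46),('holeR',(217,185),46),('railfar',(300,88),46),('railnear',(300,280),46)]:
    print(n,rel(onz(c,W(*uv),z,s)))
print(s['t'])
c,s=load('t1.png'); print(s['t'])
E
python3 go.py 0 0 80
```

```text
lipL [25.7 -0.8 70. ]
lipR [-25.5  -0.9  70. ]
padfar [  0.1 -16.8  70. ]
padnear [ 0.  15.4 70. ]
hole [88.1  0.7 46. ]
holeL [96.9  0.7 46. ]
holeR [79.5  0.7 46. ]
railfar [ 59.3 -21.5  46. ]
railnear [62.  23.5 46. ]
1.4
1.5
t 1.55 tcp [ 537.681 -238.872  154.735] tip along -1.18 across 2.20 z 146.74 F [-0.662  0.002 -0.319] Falong 0.27 grip -0.19033673662936537
turn [-0.001  0.    -0.   ]
shift [66.734 -1.198 -2.214]
```

Hole distance comes out at 88.1 mm from the wrist view, against 88.7. I'll descend to just above the pad, biased toward the outer lip.

```bash
python3 -m inch '[{"x":12,"y":-3,"z":-1,"ax":0,"ay":0,"az":0,"grip":0},{"x":30,"y":-6,"z":-2,"ax":0,"ay":0,"az":0,"grip":0},{"x":48,"y":-9,"z":-2,"ax":0,"ay":0,"az":0,"grip":0},{"x":60,"y":-9,"z":-2,"ax":0,"ay":0,"az":0,"grip":0},{"x":66,"y":-9,"z":-2,"ax":0,"ay":0,"az":0,"grip":0}]'; python3 go.py 8 0 64
```

```text
t: 1.97
tcp_pos: [535.1, -229.7, 87.7]
eef_rot: [1.988, 0.426, -1.99]
wrist_force: [0.7, -0.1, 0.5]
grip_width: 0.1
t 1.9667 tcp [ 535.085 -229.719   87.68 ] tip along 8.24 across 0.81 z 79.68 F [ 0.671 -0.118  0.47 ] Falong -0.38 grip 0.09276755922273983
turn [-0.002  0.001  0.001]
shift [15.679  0.255 -0.823]
```

```bash
python3 -m inch '[{"x":3,"y":0,"z":0,"ax":0,"ay":0,"az":0,"grip":0},{"x":5,"y":0,"z":0,"ax":0,"ay":0,"az":0,"grip":0},{"x":5,"y":0,"z":0,"ax":0,"ay":0,"az":0,"grip":0}]'; python3 - <<'E'
from h import *
snap('wrist','w2.png'); snap('scene','s2.png')
import cv2
a=cv2.imread('pics/w2.png')[130:330,160:400]
b=cv2.imread('pics/s2.png')[160:280,200:340]
cv2.imwrite('pics/w2z.png',cv2.resize(a,None,fx=3,fy=3,interpolation=2))
cv2.imwrite('pics/s2z.png',cv2.resize(b,None,fx=4,fy=4,interpolation=2))
E
python3 go.py 8 0 64
```

```text
t: 2.22
tcp_pos: [536.6, -229.8, 83.9]
eef_rot: [1.989, 0.425, -1.987]
wrist_force: [-0.6, 0.5, 0.4]
grip_width: -0.1
t 2.3167 tcp [ 536.878 -229.71    84.209] tip along 7.50 across -0.84 z 76.21 F [ 0.839  0.677 -0.147] Falong 0.27 grip -0.015315323573038211
turn [-0.001 -0.001 -0.001]
shift [12.208 -0.517  0.853]
```

View pics/w2z.png

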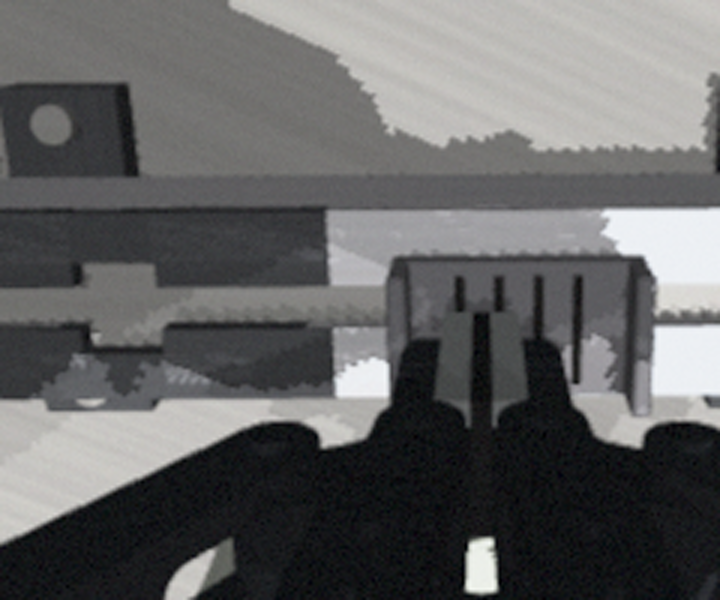

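View pics/s2z.png

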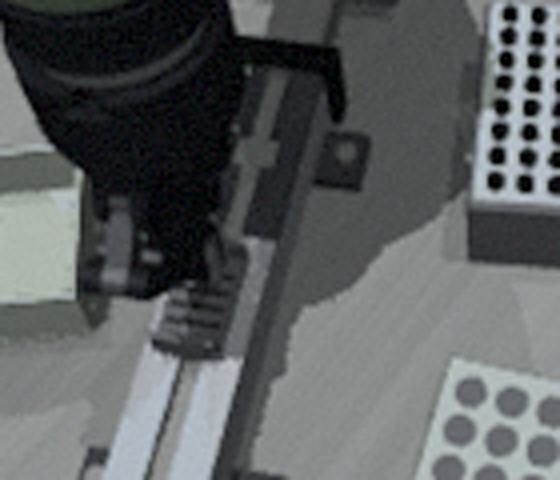

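The tip is over the pad at (160+480/3, 130+315/3). The dark finger backs (zoom columns 395–575) nearly reach the outer lip at 390–410, so I'll go back to the pad centre before going down.

```bash
python3 -m inch '[{"x":0,"y":3,"z":0,"ax":0,"ay":0,"az":0,"grip":0},{"x":0,"y":6,"z":0.5,"ax":0,"ay":0,"az":0,"grip":0},{"x":4,"y":6,"z":0.5,"ax":0,"ay":0,"az":0,"grip":0},{"x":8,"y":6,"z":0.5,"ax":0,"ay":0,"az":0,"grip":0},{"x":10,"y":6,"z":0.5,"ax":0,"ay":0,"az":0,"grip":0}]'; python3 go.py 1 0 64
```

```text
t: 2.73
tcp_pos: [538.0, -234.6, 72.5]
eef_rot: [1.988, 0.427, -1.989]
wrist_force: [0.3, -0.3, 0.1]
grip_width: -0.2
t 2.7333 tcp [ 538.011 -234.629   72.535] tip along 2.57 across 0.16 z 64.53 F [ 0.268 -0.316  0.108] Falong -0.40 grip -0.19826409175398219
turn [-0.     0.     0.001]
shift [ 0.533  1.566 -0.157]
```

```bash
python3 -m inch '[{"x":0.5,"y":0,"z":0,"ax":0,"ay":0,"az":0,"grip":0},{"x":1,"y":0,"z":0,"ax":0,"ay":0,"az":0,"grip":0}]'; python3 go.py 1 0 64;  python3 -c "
from h import *
snap('wrist','w3.png')
a=cv2.imread('pics/w3.png')[130:330,160:400]
cv2.imwrite('pics/w3z.png',cv2.resize(a,None,fx=3,fy=3,interpolation=2))"; python3 go.py 1 0 64
```

```text
t: 2.9
tcp_pos: [538.1, -234.6, 71.9]
eef_rot: [1.988, 0.427, -1.989]
wrist_force: [0.2, 0.3, 0.0]
grip_width: 0.2
t 2.9 tcp [ 538.097 -234.56    71.856] tip along 2.59 across 0.05 z 63.86 F [0.24  0.337 0.028] Falong 0.21 grip 0.15111729632971058
turn [-0.     0.     0.001]
shift [-0.145  1.592 -0.049]
t 2.95 tcp [ 538.178 -234.607   71.93 ] tip along 2.51 across -0.01 z 63.93 F [-0.218  0.99  -0.337] Falong 0.99 grip 0.00376100948159186
turn [-0.     0.     0.001]
shift [-0.071  1.514  0.006]
```

View pics/w3z.png

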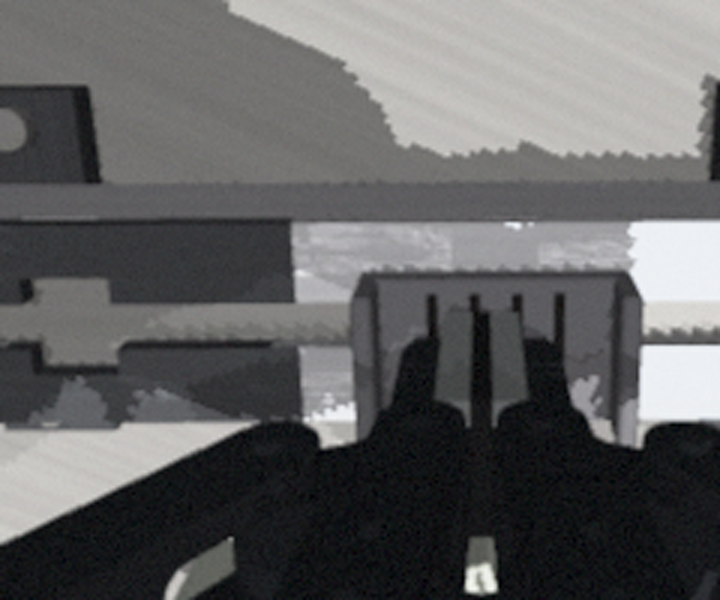

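The finger sits between the lips at about 4 mm above the flat. Pressing in small steps now, watching the force.

```bash
python3 -m inch '[{"x":1,"y":0,"z":0,"ax":0,"ay":0,"az":0,"grip":0},{"x":2,"y":0,"z":0,"ax":0,"ay":0,"az":0,"grip":0},{"x":3,"y":0,"z":0,"ax":0,"ay":0,"az":0,"grip":0}]'; python3 -m inch '[{"x":1,"y":0,"z":0,"ax":0,"ay":0,"az":0,"grip":0},{"x":1,"y":0,"z":0,"ax":0,"ay":0,"az":0,"grip":0}]';python3 -m inch '[{"x":1,"y":0,"z":0,"ax":0,"ay":0,"az":0,"grip":0},{"x":1,"y":0,"z":0,"ax":0,"ay":0,"az":0,"grip":0}]'; python3 go.py 1 0 64
```

```text
t: 3.2
tcp_pos: [538.4, -234.8, 69.3]
eef_rot: [1.988, 0.427, -1.988]
wrist_force: [-0.5, 0.1, 0.4]
grip_width: 0.2
t: 3.37
tcp_pos: [538.4, -234.8, 68.2]
eef_rot: [1.988, 0.427, -1.988]
wrist_force: [-0.1, 0.6, -0.7]
grip_width: -0.3
t: 3.53
tcp_pos: [538.5, -234.8, 67.5]
eef_rot: [1.988, 0.426, -1.988]
wrist_force: [-1.0, 0.1, 2.6]
grip_width: -0.1
t 3.5333 tcp [ 538.499 -234.846   67.517] tip along 2.16 across -0.21 z 59.52 F [-0.96   0.117  2.597] Falong 0.50 grip -0.11107773133080498
turn [-0. -0. -0.]
shift [-4.483  1.159  0.205]
```

```bash
python3 -m inch '[{"x":1,"y":0,"z":0,"ax":0,"ay":0,"az":0,"grip":0},{"x":2,"y":0,"z":0,"ax":0,"ay":0,"az":0,"grip":0},{"x":2,"y":0,"z":0,"ax":0,"ay":0,"az":0,"grip":0}]'; python3 -m inch '[{"x":1,"y":0,"z":0,"ax":0,"ay":0,"az":0,"grip":0},{"x":2,"y":0,"z":0,"ax":0,"ay":0,"az":0,"grip":0},{"x":2,"y":0,"z":0,"ax":0,"ay":0,"az":0,"grip":0}]';python3 go.py 1 0 53
```

```text
t: 3.78
tcp_pos: [538.5, -234.8, 65.4]
eef_rot: [1.988, 0.426, -1.988]
wrist_force: [-0.6, 0.2, 4.5]
grip_width: -0.1
t: 4.03
tcp_pos: [538.5, -234.9, 63.3]
eef_rot: [1.988, 0.426, -1.988]
wrist_force: [-1.7, 0.2, 4.4]
grip_width: 0.2
t 4.0333 tcp [ 538.502 -234.852   63.284] tip along 2.15 across -0.21 z 55.28 F [-1.693  0.21   4.394] Falong 0.89 grip 0.16983369171689147
turn [-0. -0. -0.]
shift [2.284 1.151 0.206]
```

```bash
python3 -m inch '[{"x":1,"y":0,"z":0,"ax":0,"ay":0,"az":0,"grip":0},{"x":2,"y":0,"z":0,"ax":0,"ay":0,"az":0,"grip":0},{"x":2,"y":0,"z":0,"ax":0,"ay":0,"az":0,"grip":0}]';python3 go.py 1 0 53
```

```text
t: 4.28
tcp_pos: [538.5, -234.9, 61.4]
eef_rot: [1.988, 0.426, -1.988]
wrist_force: [-0.5, 0.8, 6.1]
grip_width: 0.0
t 4.2833 tcp [ 538.497 -234.87    61.37 ] tip along 2.14 across -0.19 z 53.37 F [-0.474  0.775  6.147] Falong 0.90 grip 0.03378380611945914
turn [-0. -0. -0.]
shift [0.37  1.138 0.194]
```

The button is about 6.4 mm down at 6.1 N, which matches the spring. Now slide out slowly.

```bash
python3 -m inch '[{"x":0,"y":-1,"z":0,"ax":0,"ay":0,"az":0,"grip":0},{"x":0,"y":-2,"z":0,"ax":0,"ay":0,"az":0,"grip":0},{"x":0,"y":-3,"z":0,"ax":0,"ay":0,"az":0,"grip":0},{"x":0,"y":-4,"z":0,"ax":0,"ay":0,"az":0,"grip":0}]';python3 go.py; python3 -m inch '[{"x":0,"y":-1,"z":0,"ax":0,"ay":0,"az":0,"grip":0},{"x":0,"y":-2,"z":0,"ax":0,"ay":0,"az":0,"grip":0},{"x":0,"y":-3,"z":0,"ax":0,"ay":0,"az":0,"grip":0},{"x":0,"y":-4,"z":0,"ax":0,"ay":0,"az":0,"grip":0}]';python3 go.py
```

```text
t: 4.62
tcp_pos: [537.4, -232.5, 61.9]
eef_rot: [1.988, 0.423, -1.987]
wrist_force: [-2.3, -2.1, 5.6]
grip_width: -0.0
t 4.6167 tcp [ 537.425 -232.463   61.87 ] tip along 4.75 across -0.20 z 53.87 F [-2.29  -2.055  5.569] Falong -0.93 grip -0.002328588262370189
turn [-0.001 -0.    -0.003]
t: 4.95
tcp_pos: [535.8, -228.8, 61.9]
eef_rot: [1.988, 0.423, -1.987]
wrist_force: [-1.0, -1.3, 6.2]
grip_width: 0.0
t 4.95 tcp [ 535.796 -228.819   61.892] tip along 8.74 across -0.21 z 53.89 F [-0.992 -1.342  6.216] Falong -0.82 grip 0.02161134089762704
turn [-0.001 -0.    -0.003]
```

```bash
python3 -m inch '[{"x":0,"y":-1.2,"z":0,"ax":0,"ay":0,"az":0,"grip":0},{"x":0,"y":-2.4,"z":0,"ax":0,"ay":0,"az":0,"grip":0},{"x":0,"y":-3.6,"z":0,"ax":0,"ay":0,"az":0,"grip":0},{"x":0,"y":-4.8,"z":0,"ax":0,"ay":0,"az":0,"grip":0},{"x":0,"y":-6,"z":0,"ax":0,"ay":0,"az":0,"grip":0}]';python3 go.py; python3 -c "
from h import *
snap('wrist','w4.png')
a=cv2.imread('pics/w4.png')[130:330,160:400]
cv2.imwrite('pics/w4z.png',cv2.resize(a,None,fx=3,fy=3,interpolation=2))"
```

```text
t: 5.37
tcp_pos: [533.3, -223.4, 61.9]
eef_rot: [1.988, 0.423, -1.987]
wrist_force: [-0.3, -1.8, 5.3]
grip_width: -0.3
t 5.3667 tcp [ 533.275 -223.365   61.881] tip along 14.75 across -0.15 z 53.88 F [-0.279 -1.838  5.342] Falong -1.56 grip -0.29086906789377653
turn [-0.001  0.    -0.003]
```

View pics/w4z.png

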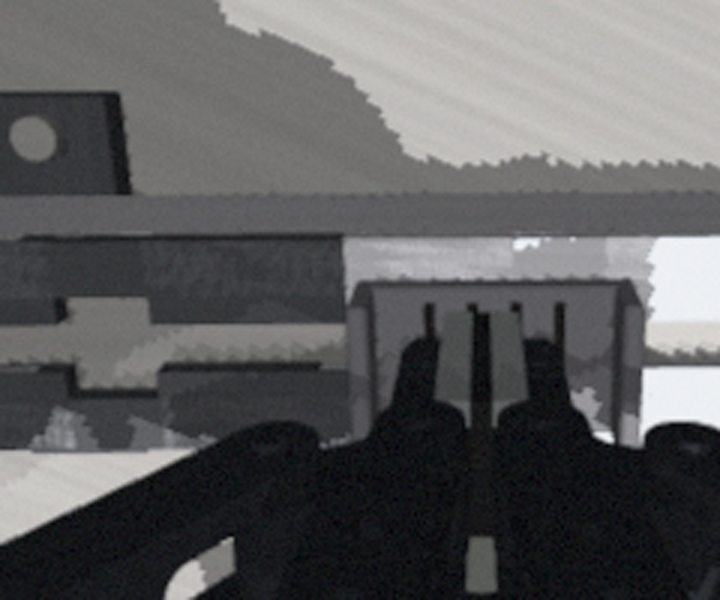

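The pad moved together with the finger: the rail hole shifted relative to it, and the stripes are unchanged at zoom columns 430–560. The tube is about 12.6 mm out. Continuing to drag while watching the force.

```bash
python3 -m inch '[{"x":0,"y":-2,"z":0,"ax":0,"ay":0,"az":0,"grip":0},{"x":0,"y":-4.5,"z":0,"ax":0,"ay":0,"az":0,"grip":0},{"x":0,"y":-7,"z":0,"ax":0,"ay":0,"az":0,"grip":0},{"x":0,"y":-9.5,"z":0,"ax":0,"ay":0,"az":0,"grip":0},{"x":0,"y":-12,"z":0,"ax":0,"ay":0,"az":0,"grip":0}]';python3 go.py
```

```text
t: 5.83
tcp_pos: [528.3, -212.4, 61.9]
eef_rot: [1.988, 0.423, -1.987]
wrist_force: [-0.2, -2.2, 5.7]
grip_width: -0.0
t 5.8333 tcp [ 528.314 -212.43    61.863] tip along 26.76 across -0.12 z 53.86 F [-0.151 -2.158  5.678] Falong -1.91 grip -0.0011997787689706988
turn [-0.001  0.    -0.003]
```

```bash
python3 -m inch '[{"x":0,"y":-2.5,"z":0,"ax":0,"ay":0,"az":0,"grip":0},{"x":0,"y":-5,"z":0,"ax":0,"ay":0,"az":0,"grip":0},{"x":0,"y":-7.5,"z":0,"ax":0,"ay":0,"az":0,"grip":0},{"x":0,"y":-10,"z":0,"ax":0,"ay":0,"az":0,"grip":0},{"x":0,"y":-12.5,"z":0,"ax":0,"ay":0,"az":0,"grip":0}]';python3 go.py;python3 -m inch '[{"x":0,"y":-2.5,"z":0,"ax":0,"ay":0,"az":0,"grip":0},{"x":0,"y":-5,"z":0,"ax":0,"ay":0,"az":0,"grip":0},{"x":0,"y":-7.5,"z":0,"ax":0,"ay":0,"az":0,"grip":0},{"x":0,"y":-10,"z":0,"ax":0,"ay":0,"az":0,"grip":0},{"x":0,"y":-12.5,"z":0,"ax":0,"ay":0,"az":0,"grip":0}]';python3 go.py
```

```text
t: 6.25
tcp_pos: [523.1, -201.0, 61.8]
eef_rot: [1.988, 0.423, -1.987]
wrist_force: [-1.0, -3.0, 5.4]
grip_width: 0.1
t 6.25 tcp [ 523.11  -200.978   61.808] tip along 39.34 across -0.08 z 53.81 F [-1.045 -3.022  5.384] Falong -2.33 grip 0.0719953969027048
turn [-0.001  0.    -0.003]
t: 6.67
tcp_pos: [517.9, -189.6, 61.8]
eef_rot: [1.987, 0.423, -1.987]
wrist_force: [-0.4, -2.4, 5.7]
grip_width: -0.2
t 6.6667 tcp [ 517.897 -189.557   61.762] tip along 51.89 across -0.01 z 53.76 F [-0.428 -2.445  5.715] Falong -2.05 grip -0.150672545187592
turn [-0.001  0.    -0.003]
```

```bash
python3 -m inch '[{"x":0,"y":-2.5,"z":0,"ax":0,"ay":0,"az":0,"grip":0},{"x":0,"y":-5,"z":0,"ax":0,"ay":0,"az":0,"grip":0},{"x":0,"y":-7.5,"z":0,"ax":0,"ay":0,"az":0,"grip":0},{"x":0,"y":-10,"z":0,"ax":0,"ay":0,"az":0,"grip":0},{"x":0,"y":-12.5,"z":0,"ax":0,"ay":0,"az":0,"grip":0}]';python3 go.py;python3 -m inch '[{"x":0,"y":-2.5,"z":0,"ax":0,"ay":0,"az":0,"grip":0},{"x":0,"y":-5,"z":0,"ax":0,"ay":0,"az":0,"grip":0},{"x":0,"y":-7.5,"z":0,"ax":0,"ay":0,"az":0,"grip":0},{"x":0,"y":-9,"z":0,"ax":0,"ay":0,"az":0,"grip":0},{"x":0,"y":-10,"z":0,"ax":0,"ay":0,"az":0,"grip":0}]';python3 go.py;  python3 -c "
from h import *
snap('wrist','w5.png');snap('top','t5.png')
a=cv2.imread('pics/w5.png')[130:330,160:400]
cv2.imwrite('pics/w5z.png',cv2.resize(a,None,fx=3,fy=3,interpolation=2))"
```

```text
t: 7.08
tcp_pos: [512.7, -178.1, 61.7]
eef_rot: [1.987, 0.423, -1.987]
wrist_force: [-1.5, -2.6, 5.2]
grip_width: 0.0
t 7.0833 tcp [ 512.704 -178.148   61.72 ] tip along 64.43 across 0.04 z 53.72 F [-1.542 -2.567  5.246] Falong -1.71 grip 0.01177485247843147
turn [-0.001  0.001 -0.003]
t: 7.5
tcp_pos: [508.5, -168.9, 61.7]
eef_rot: [1.987, 0.423, -1.987]
wrist_force: [-0.7, -2.0, 5.9]
grip_width: -0.1
t 7.5 tcp [ 508.498 -168.861   61.696] tip along 74.62 across 0.06 z 53.70 F [-0.733 -2.025  5.87 ] Falong -1.55 grip -0.11824645278379554
turn [-0.001  0.001 -0.003]
```

View pics/w5z.png

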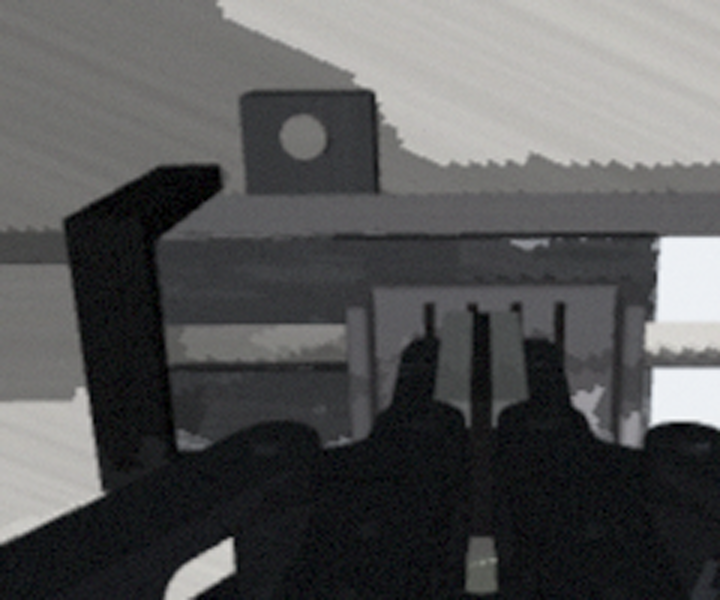

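View pics/t5.png

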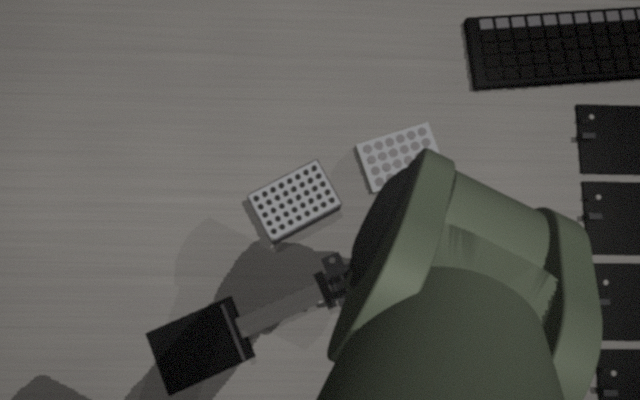

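The pad is still carried along with the finger, so the tube is about 72.5 mm out; the top view shows the labware unmoved. I'll drag another 10 mm, stop short of the hole, then raise the finger and push by the outer lip so the button can pop up by itself.

```bash
python3 -m inch '[{"x":0,"y":-2,"z":0,"ax":0,"ay":0,"az":0,"grip":0},{"x":0,"y":-4,"z":0,"ax":0,"ay":0,"az":0,"grip":0},{"x":0,"y":-6,"z":0,"ax":0,"ay":0,"az":0,"grip":0},{"x":0,"y":-8,"z":0,"ax":0,"ay":0,"az":0,"grip":0},{"x":0,"y":-9,"z":0,"ax":0,"ay":0,"az":0,"grip":0}]';python3 go.py;python3 -m inch '[{"x":-1.5,"y":0,"z":0,"ax":0,"ay":0,"az":0,"grip":0},{"x":-4,"y":0,"z":0,"ax":0,"ay":0,"az":0,"grip":0},{"x":-6.5,"y":0,"z":0,"ax":0,"ay":0,"az":0,"grip":0},{"x":-7,"y":0,"z":0,"ax":0,"ay":0,"az":0,"grip":0},{"x":-7,"y":0,"z":0,"ax":0,"ay":0,"az":0,"grip":0}]';python3 go.py
```

```text
t: 8.02
tcp_pos: [504.7, -160.6, 61.7]
eef_rot: [1.987, 0.423, -1.988]
wrist_force: [-2.0, -2.3, 6.3]
grip_width: -0.1
t 8.0167 tcp [ 504.742 -160.63    61.653] tip along 83.67 across 0.11 z 53.65 F [-2.033 -2.284  6.274] Falong -1.25 grip -0.11538182548207102
turn [-0.001  0.001 -0.003]
t: 8.43
tcp_pos: [504.5, -159.4, 68.2]
eef_rot: [1.988, 0.427, -1.988]
wrist_force: [0.4, 0.2, 0.5]
grip_width: -0.1
t 8.4333 tcp [ 504.535 -159.407   68.239] tip along 84.90 across -0.21 z 60.24 F [0.418 0.234 0.529] Falong 0.04 grip -0.13446568685422827
turn [-0. -0.  0.]
```

```bash
python3 -m inch '[{"x":-1.2,"y":-1,"z":0,"ax":0,"ay":0,"az":0,"grip":0},{"x":-1.2,"y":-2,"z":0,"ax":0,"ay":0,"az":0,"grip":0},{"x":-1.2,"y":-3,"z":0,"ax":0,"ay":0,"az":0,"grip":0}]';python3 go.py; python3 -m inch '[{"x":0,"y":-1,"z":0,"ax":0,"ay":0,"az":0,"grip":0},{"x":0,"y":-2,"z":0,"ax":0,"ay":0,"az":0,"grip":0}]';python3 go.py;python3 -c "
from h import *
snap('wrist','w6.png')
a=cv2.imread('pics/w6.png')[130:330,160:400]
cv2.imwrite('pics/w6z.png',cv2.resize(a,None,fx=3,fy=3,interpolation=2))"
```

```text
t: 8.68
tcp_pos: [503.2, -156.7, 69.4]
eef_rot: [1.988, 0.427, -1.988]
wrist_force: [-0.9, 0.6, 0.8]
grip_width: -0.1
t 8.6833 tcp [ 503.174 -156.653   69.373] tip along 87.97 across -0.10 z 61.37 F [-0.894  0.552  0.844] Falong 0.87 grip -0.08752052281449475
turn [-0.  0.  0.]
t: 8.85
tcp_pos: [502.4, -154.8, 69.4]
eef_rot: [1.988, 0.427, -1.988]
wrist_force: [-0.1, -0.5, -0.3]
grip_width: 0.2
t 8.85 tcp [ 502.353 -154.816   69.396] tip along 89.98 across -0.11 z 61.40 F [-0.087 -0.452 -0.259] Falong -0.38 grip 0.19074068640115288
turn [-0.  0.  0.]
```

View pics/w6z.png

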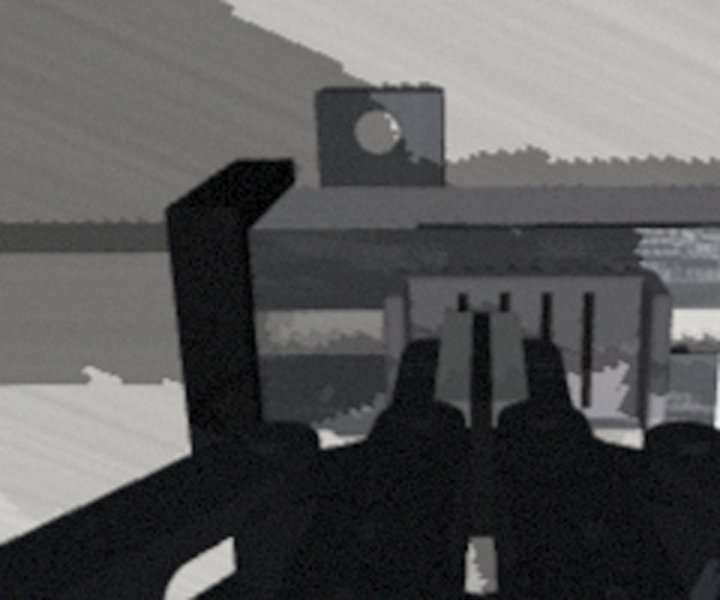

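The finger moved toward the outer lip while the pad stayed put, with the lip's inner edge at zoom column about 405. Stepping on until contact.

```bash
for i in 1; do python3 -m inch '[{"x":0,"y":-1,"z":0,"ax":0,"ay":0,"az":0,"grip":0},{"x":0,"y":-2,"z":0,"ax":0,"ay":0,"az":0,"grip":0}]'>/dev/null;python3 go.py; python3 -m inch '[{"x":0,"y":-1,"z":0,"ax":0,"ay":0,"az":0,"grip":0},{"x":0,"y":-2,"z":0,"ax":0,"ay":0,"az":0,"grip":0}]' >/dev/null;python3 go.py; done
```

```text
t 9.0667 tcp [ 501.637 -153.129   69.482] tip along 91.81 across -0.15 z 61.48 F [-0.673 -0.075 -0.188] Falong 0.21 grip -0.17650851656714392
turn [-0. -0. -0.]
t 9.2333 tcp [ 500.771 -151.239   69.469] tip along 93.89 across -0.13 z 61.47 F [-0.204  0.259 -0.34 ] Falong 0.32 grip 0.012793870446572883
turn [-0.  0.  0.]
```

```bash
python3 -m inch '[{"x":0,"y":-1,"z":0,"ax":0,"ay":0,"az":0,"grip":0},{"x":0,"y":-2,"z":0,"ax":0,"ay":0,"az":0,"grip":0}]'>/dev/null;python3 go.py; python3 -m inch '[{"x":0,"y":-0.7,"z":0,"ax":0,"ay":0,"az":0,"grip":0},{"x":0,"y":-1.4,"z":0,"ax":0,"ay":0,"az":0,"grip":0}]' >/dev/null;python3 go.py; python3 -c "
from h import *
snap('wrist','w7.png')
a=cv2.imread('pics/w7.png')[130:330,160:400]
cv2.imwrite('pics/w7z.png',cv2.resize(a,None,fx=3,fy=3,interpolation=2))"
```

```text
t 9.4 tcp [ 499.976 -149.451   69.498] tip along 95.84 across -0.14 z 61.50 F [-0.538  1.086 -1.286] Falong 1.21 grip -0.19002336551781662
turn [-0. -0. -0.]
t 9.5667 tcp [ 499.524 -148.391   69.536] tip along 96.99 across -0.16 z 61.54 F [ 1.2   -1.616 -0.935] Falong -1.97 grip -0.01555408055454634
turn [-0.     0.    -0.001]
```

View pics/w7z.png

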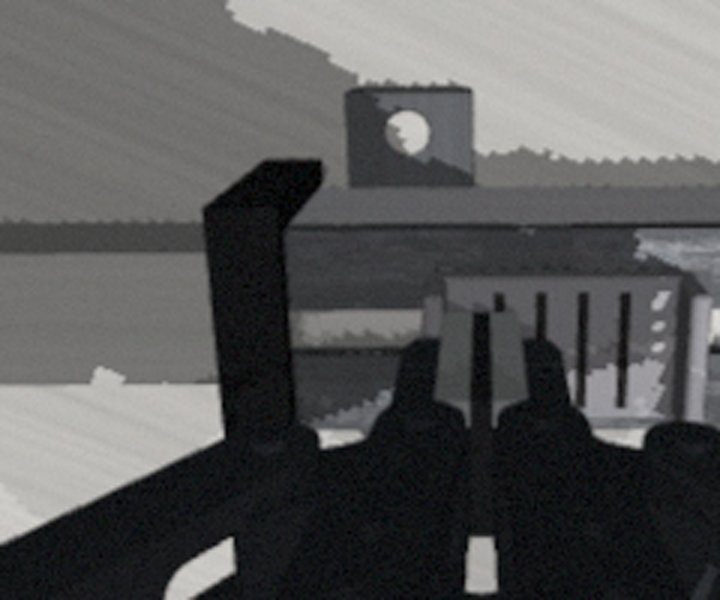

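The finger now touches the lip at zoom column about 440, with about 2 N along the rail. I'll push on gently until the button pops, about 6 mm further.

```bash
python3 -m inch '[{"x":0,"y":-0.8,"z":0,"ax":0,"ay":0,"az":0,"grip":0},{"x":0,"y":-1.6,"z":0,"ax":0,"ay":0,"az":0,"grip":0}]'>/dev/null;python3 go.py; python3 -m inch '[{"x":0,"y":-0.7,"z":0,"ax":0,"ay":0,"az":0,"grip":0},{"x":0,"y":-1.4,"z":0,"ax":0,"ay":0,"az":0,"grip":0}]' >/dev/null;python3 go.py
```

```text
t 9.7833 tcp [ 499.435 -148.064   69.656] tip along 97.31 across -0.22 z 61.66 F [ 1.958 -5.514 -3.203] Falong -5.83 grip -0.03912537294480749
turn [-0.001  0.    -0.003]
t 9.95 tcp [ 498.86  -146.776   69.713] tip along 98.72 across -0.22 z 61.71 F [ 0.134 -3.119  1.286] Falong -2.90 grip -0.09185906693221799
turn [-0.001  0.    -0.003]
```

```bash
python3 -m inch '[{"x":0,"y":-0.7,"z":0,"ax":0,"ay":0,"az":0,"grip":0},{"x":0,"y":-1.2,"z":0,"ax":0,"ay":0,"az":0,"grip":0}]'>/dev/null;python3 go.py; python3 -m inch '[{"x":0,"y":-0.5,"z":0,"ax":0,"ay":0,"az":0,"grip":0}]' >/dev/null;python3 go.py
```

```text
t 10.1167 tcp [ 497.931 -144.301   69.853] tip along 101.38 across -0.40 z 61.85 F [-0.803 -0.476  3.118] Falong -0.10 grip 0.2333130939351044
turn [-0.    -0.001  0.   ]
t 10.2 tcp [ 497.786 -143.93    69.92 ] tip along 101.77 across -0.42 z 61.92 F [ 0.627 -2.07   4.258] Falong -2.14 grip 0.10733410406851651
turn [-0.    -0.001 -0.   ]
```

An upward force of 3–4 N has appeared, so the button likely popped and its lip is bearing on the wider part of the finger. I'll lift the finger clear.

```bash
python3 -c "
from h import *
snap('wrist','w8.png')
a=cv2.imread('pics/w8.png')[130:330,160:400]
cv2.imwrite('pics/w8z.png',cv2.resize(a,None,fx=3,fy=3,interpolation=2))"; python3 -m inch '[{"x":-1.5,"y":0,"z":0,"ax":0,"ay":0,"az":0,"grip":0},{"x":-3,"y":0,"z":0,"ax":0,"ay":0,"az":0,"grip":0}]'>/dev/null;python3 go.py; python3 -c "
from h import *
snap('wrist','w9.png')
a=cv2.imread('pics/w9.png')[130:330,160:400]
cv2.imwrite('pics/w9z.png',cv2.resize(a,None,fx=3,fy=3,interpolation=2))"; python3 go.py
```

```text
t 10.4167 tcp [ 497.462 -143.789   72.518] tip along 102.04 across -0.18 z 64.52 F [ 0.995 -1.05  -1.392] Falong -1.37 grip 0.24529867579371165
turn [-0. -0.  0.]
t 10.4667 tcp [ 497.404 -143.768   72.631] tip along 102.08 across -0.13 z 64.63 F [ 0.528 -1.058 -0.252] Falong -1.18 grip 0.07487690649525504
turn [-0.  0.  0.]
```

View pics/w8z.png

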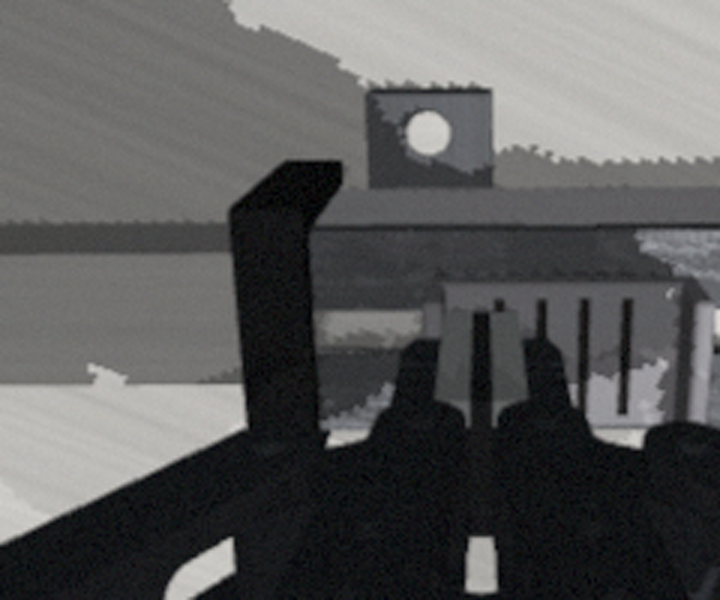

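View pics/w9z.png

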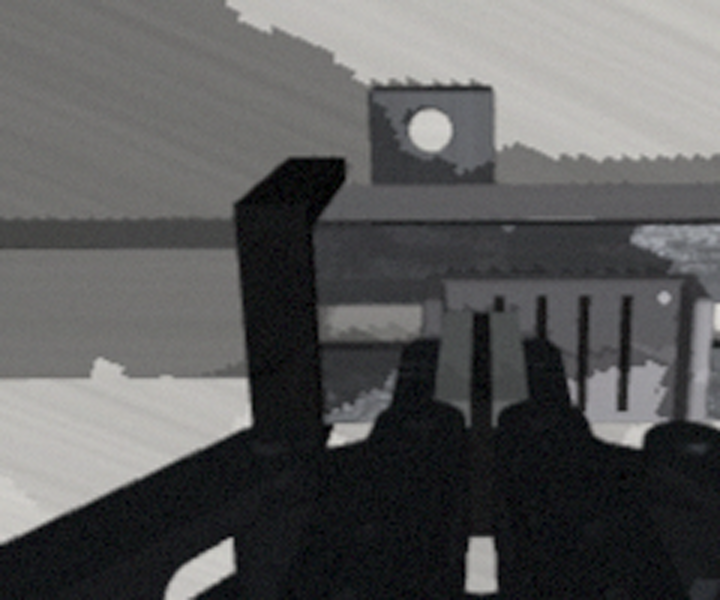

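Stripe spacing grew from about 42 to 43 px, which suggests a pop. I'll back off the lip, rise, and check the height from the pictures.

```bash
python3 -m inch '[{"x":-1,"y":2,"z":0,"ax":0,"ay":0,"az":0,"grip":0},{"x":-10,"y":3,"z":0,"ax":0,"ay":0,"az":0,"grip":0},{"x":-35,"y":3,"z":0,"ax":0,"ay":0,"az":0,"grip":0},{"x":-60,"y":3,"z":0,"ax":0,"ay":0,"az":0,"grip":0},{"x":-80,"y":3,"z":0,"ax":0,"ay":0,"az":0,"grip":0}]' >/dev/null;python3 -m inch '[{"x":0,"y":0,"z":0,"ax":0,"ay":0,"az":0,"grip":0},{"x":0,"y":0,"z":0,"ax":0,"ay":0,"az":0,"grip":0},{"x":0,"y":0,"z":0,"ax":0,"ay":0,"az":0,"grip":0}]' >/dev/null; python3 go.py; python3 -c "
from h import *
snap('wrist','wa.png'); snap('scene','sa.png')
a=cv2.imread('pics/wa.png')[155:255,220:420]; a=cv2.convertScaleAbs(a,alpha=1.3)
cv2.imwrite('pics/waz.png',cv2.resize(a,None,fx=4,fy=4,interpolation=2))"; python3 go.py
```

```text
t 11.1333 tcp [ 498.182 -146.414  152.059] tip along 99.36 across 0.25 z 144.06 F [ 0.854 -0.959 -0.15 ] Falong -1.23 grip -0.05775656254525295
turn [-0.     0.001  0.001]
t 11.2333 tcp [ 497.76  -146.256  151.335] tip along 99.68 across 0.58 z 143.34 F [-0.534 -0.322 -0.099] Falong -0.07 grip 0.1904721182881535
turn [-0.     0.002  0.002]
```

View pics/waz.png

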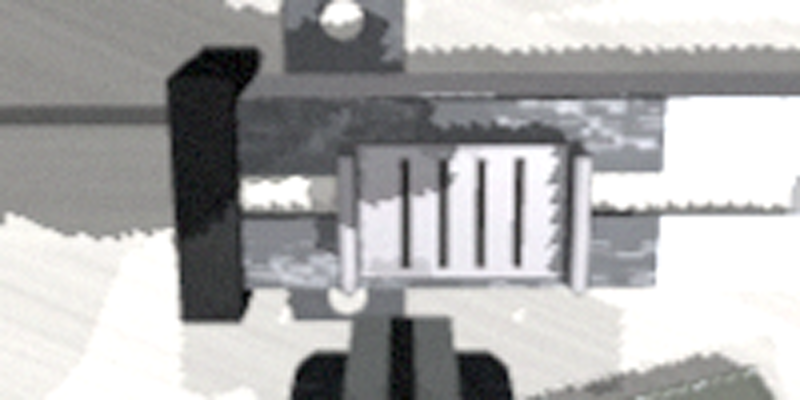

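View pics/sa.png

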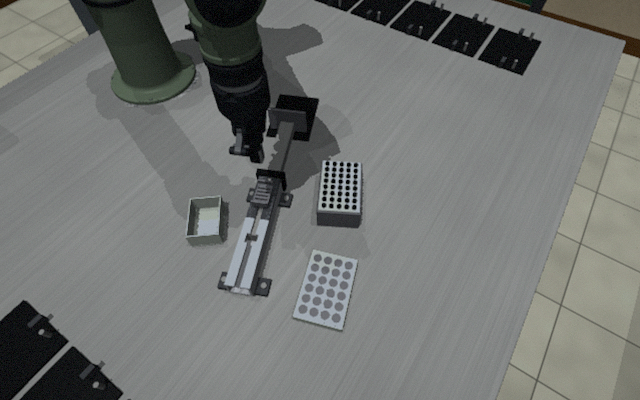

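```bash
python3 - <<'E'
from h import *
W=lambda U,V,o:((U+.5)/4-.5+o,(V+.5)/4-.5+155)
def rel(p): return np.round([(p-P0)@A,(p-P0)@N,p[2]],1)
c,s=load('wa.png')
for z in (65,70):
    l=rel(onz(c,W(337,215,220),z,s));r=rel(onz(c,W(592,215,220),z,s)); print(z,l,r,'centre',(l+r)/2,'width',l[0]-r[0])
print('hole outer edge',rel(onz(c,W(308,190,220),46,s)), 'collar inner', rel(onz(c,W(240,190,220),52,s)),'strip start',rel(onz(c,W(662,190,220),46,s)))
c1,s1=load('w1.png')
print('w1 width at 70: 51.2;  strip start w1',rel(onz(c1,W(385,185,180),46,s1)))
# scene & top before: strip start etc.
E
python3 -c "
from h import *
snap('top','ta.png')
a=cv2.imread('pics/ta.png')[195:345,220:450]; a=cv2.convertScaleAbs(a,alpha=1.8)
cv2.imwrite('pics/taz.png',cv2.resize(a,None,fx=3.4,fy=3.4,interpolation=2))
a=cv2.imread('pics/sa.png')[90:260,200:370]
cv2.imwrite('pics/saz.png',cv2.resize(a,None,fx=3.5,fy=3.5,interpolation=2))"
```

```text
65 [113.1   0.4  65. ] [59.6  0.4 65. ] centre [86.35  0.4  65.  ] width 53.49999999999999
70 [112.8  -1.1  70. ] [60.5 -1.1 70. ] centre [86.65 -1.1  70.  ] width 52.3
hole outer edge [120.8   0.2  46. ] collar inner [135.3  -1.5  52. ] strip start [40.6  0.2 46. ]
w1 width at 70: 51.2;  strip start w1 [41.4  0.6 46. ]
```

View pics/taz.png

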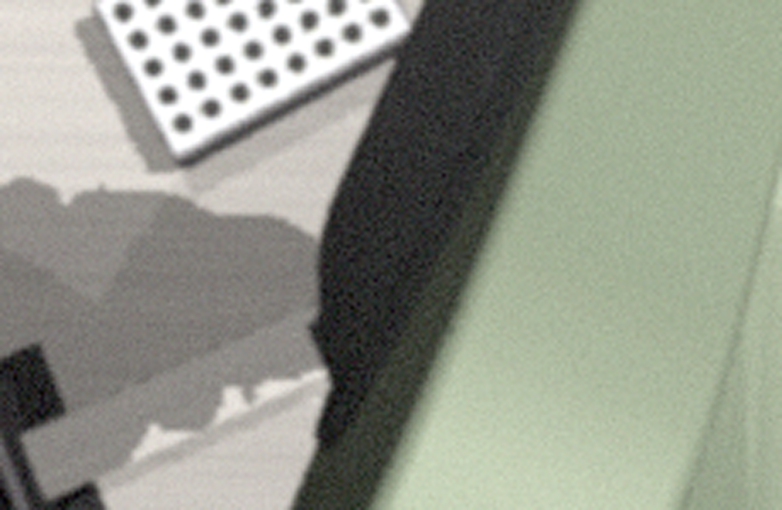

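View pics/saz.png

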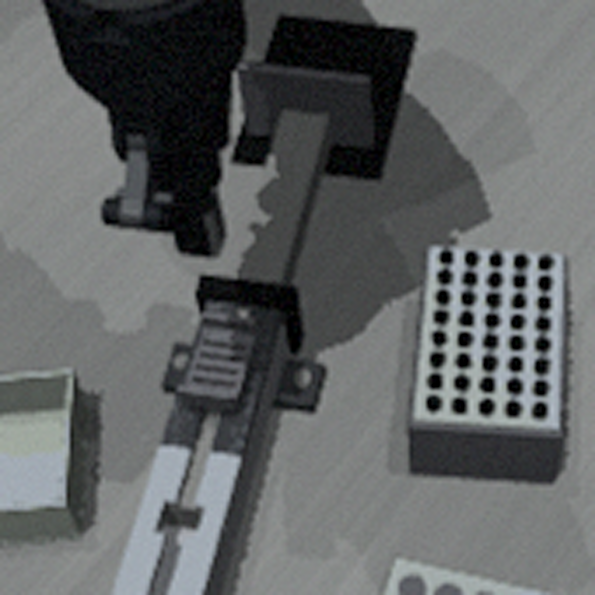

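```bash
python3 -m inch '[{"x":-4,"y":9,"z":0,"ax":0,"ay":0,"az":0,"grip":0},{"x":-4,"y":12,"z":0,"ax":0,"ay":0,"az":0,"grip":0},{"x":-4,"y":12,"z":0,"ax":0,"ay":0,"az":0,"grip":0},{"x":-4,"y":12,"z":0,"ax":0,"ay":0,"az":0,"grip":0},{"x":-4,"y":12,"z":0,"ax":0,"ay":0,"az":0,"grip":0}]' >/dev/null; python3 go.py 86 0 64; python3 -c "
from h import *
snap('wrist','wb.png')
a=cv2.imread('pics/wb.png')[155:255,200:400]; a=cv2.convertScaleAbs(a,alpha=1.3)
cv2.imwrite('pics/wbz.png',cv2.resize(a,None,fx=4,fy=4,interpolation=2))"; python3 go.py 86 0 64
```

```text
t 11.7 tcp [ 503.502 -157.671  156.238] tip along 86.90 across 0.02 z 148.24 F [-0.869  0.018 -0.581] Falong 0.37 grip 0.019278031542403408
turn [-0.001  0.     0.001]
shift [84.238  0.946 -0.045]
t 11.75 tcp [ 503.478 -157.591  156.297] tip along 86.99 across 0.01 z 148.30 F [ 0.647 -0.85   0.251] Falong -1.04 grip -0.04134772172902879
turn [-0.  0.  0.]
shift [84.296  1.019 -0.032]
```

View pics/wbz.png

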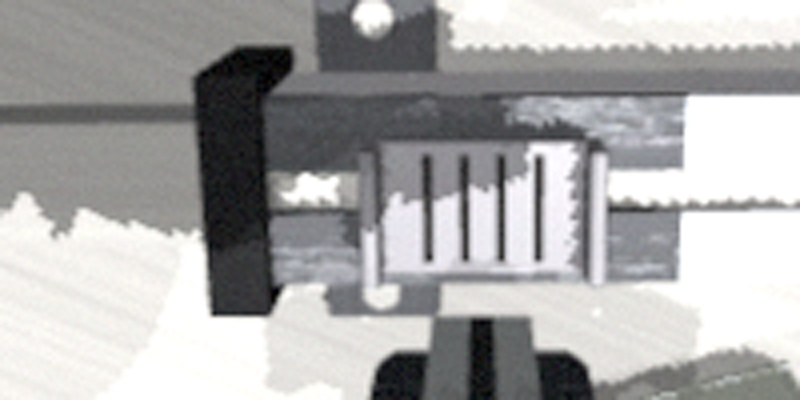

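```bash
python3 - <<'E'
from h import *
W=lambda U,V,o:((U+.5)/4-.5+o,(V+.5)/4-.5+155)
def rel(p): return np.round([(p-P0)@A,(p-P0)@N,p[2]],2)
c,s=load('wb.png')
for z in (65,70):
    l=rel(onz(c,W(358,215,200),z,s));r=rel(onz(c,W(607,215,200),z,s)); print(z,l,r,'centre',(l+r)/2,'width',l[0]-r[0])
print('strip',rel(onz(c,W(684,190,200),46,s)))
E
```

```text
65 [113.52   1.4   65.  ] [60.26  1.43 65.  ] centre [86.89   1.415 65.   ] width 53.26
70 [ 1.1293e+02 -8.0000e-02  7.0000e+01] [ 6.085e+01 -6.000e-02  7.000e+01] centre [ 8.689e+01 -7.000e-02  7.000e+01] width 52.080000000000005
strip [40.46  1.06 46.  ]
```

The lips measure 52.1 mm apart at z = 70 (52 expected if fully up) but 53.3 mm at z = 65. The sideways position also fits z = 70, so the button is up. The tube is at 86.9 mm, against a hole at 88.4 ± 1.5. Finally I check the labware and retreat.

```bash
python3 -m inch '[{"x":-20,"y":0,"z":0,"ax":0,"ay":0,"az":0,"grip":0},{"x":-50,"y":0,"z":0,"ax":0,"ay":0,"az":0,"grip":0},{"x":-60,"y":0,"z":0,"ax":0,"ay":0,"az":0,"grip":0},{"x":-60,"y":0,"z":0,"ax":0,"ay":0,"az":0,"grip":0},{"x":-60,"y":0,"z":0,"ax":0,"ay":0,"az":0,"grip":0}]'; python3 - <<'E'
from h import *
snap('scene','sc.png')
a=cv2.imread('pics/scene0.png',0);b=cv2.imread('pics/sc.png',0)
for n,(u,v,w,h) in dict(trough=(180,190,50,60),rack=(312,155,55,75),plate=(290,245,72,88)).items():
    p=cv2.Canny(a[v:v+h,u:u+w],60,150).astype(np.float32);q=cv2.Canny(b[v:v+h,u:u+w],60,150).astype(np.float32)
    print(n,cv2.phaseCorrelate(cv2.GaussianBlur(p,(0,0),1.5),cv2.GaussianBlur(q,(0,0),1.5)))
cv2.imwrite('pics/scz.png',cv2.resize(cv2.imread('pics/sc.png')[90:340,170:380],None,fx=2.4,fy=2.4,interpolation=2))
E
```

```text
t: 12.17
tcp_pos: [503.9, -157.7, 216.5]
eef_rot: [1.989, 0.426, -1.987]
wrist_force: [0.8, 0.4, -0.5]
grip_width: 0.3
trough ((0.11958107242752547, 0.06339204295728962), 0.8596918519337972)
rack ((0.20408159164207973, 0.3299293027175594), 0.7728172285291883)
plate ((-0.01869416089837017, 0.0916862463668835), 0.8065064341933639)
```

View pics/scz.png

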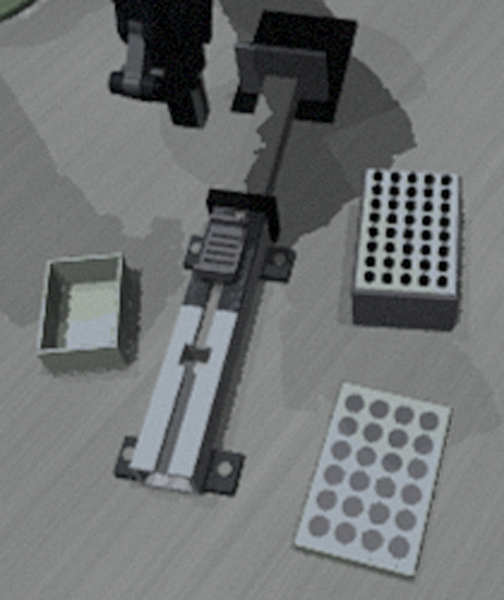

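The pad sits at the next hole (zoom (220,248)), the labware shows no shift beyond about 0.3 px, and the gripper is clear.

```bash
python3 -c "
from h import *
print(env.job_done())"
```

```text
the job is handed in; nothing more can be done
None
```

The stop is set one step longer. I pressed the button in about 6.4 mm at roughly 6 N and dragged the tube out about 82 mm. I then lifted the finger and nudged the tube on by the outer lip until the button sprang up into the next hole, and retreated. The job was handed in at about 12 s.

**Last checks:**
- **Button:** the lips measured 52.1 mm apart when taken at the fully-up height (52 mm expected), so the button reads as fully up. I judged this from pictures only and did no touch or lock test.
- **Tube:** it reads 86.9 mm out. I measured the hole at 88.1 to 88.7 mm, so the button sits at the near edge of its ±1.5 mm play.
- **Forces:** the highest readings were about 6 N down and 6 N along the rail. As the button came up, its lip bore on the wider part of the finger with about 4 N until I lifted.
- **Labware:** the trough, rack and plate shifted less than about 0.4 px in the scene view, and the gripper was clear at the end.

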